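# Swap two flanged bushes between their nests and fit their spacer rings

## Robot

A 6-joint arm with a two-finger parallel gripper is mounted at the origin on the work surface; the furniture and walls round the work are solid. World frame = base frame: x ahead of the robot, y to its left, z up, the work surface at z = 0. Lengths are in m, angles in rad, forces in N, time in s.
With the tool pointing down it reaches from about 0.25 to 0.775 m from the base axis. Payload 4 kg.
Tool frame: the origin (TCP) lies midway between the tips of the shut fingers; the grasp point (between the pads) lies 19 mm behind it; y points along the fingers, z is the direction in which the jaws open and shut, and the axes are right-handed (so a half turn about y gives the same grasp; the last joint's range is limited). The gripper opens to 85 mm and grips with 20 to 120 N. Pads are 22 mm wide; open, the fingers measure 114 mm over their backs; the gripper's body (76 mm by 85 mm) begins 54 mm behind the grasp point. The pads swing forward as they close: fully open they stand 13 mm farther back than shut.
Start: joints at [1.144, 0.087, 1.371, -0, 1.684, -0.103], TCP at [0.175, 0.521, 0.231] pointing down, gripper open.
Joint ranges: [-3.1, 3.1], [-0.76, 2.03], [0.27, 2.55], [-1.08, 4.22], [0.17, 2.65], [-2.57, 2.57]. Speed limits (rad/s): [2.79, 2.79, 3.14, 3.14, 3.14, 3.14].

## Interface

Orientations are given as a unit quaternion [w, x, y, z].
In Python, from rig import env, imaging gives the robot as it stands. The module is installed in compiled form; this text tells all that it offers.
- The arm moves only by the tool drive_tool, never from a script. Its arguments are lists of equal length, an entry for each row: "translation": the shift along the tool's x, y, z scaled (see below), a list of three; "rot": the turn, a rotation vector about the tool's x, y, z scaled (see below), a list of three; "grip": the gripper's target within -1 to 1 (fully open at 1, half-way at 0, shut at -1). In form: {"translation": [[x, y, z], ...], "rot": [[rx, ry, rz], ...], "grip": [grip, ...]}. A call has 1 to 20 rows; each row is the pose to reach, as a shift and turn from the pose commanded when the call began, along the tool's axes at that moment, turning the shorter way round; what a row does not reach only later rows make up. The controller multiplies each number of a shift by 250 mm and each number of a turn by 2 pi rad. A row lasts 1/12 s, in which the tool goes at most 41.7 mm and 7.16 degrees, less where a joint would pass 70% of its speed; a pose out of reach is approached as far as the arm can. A call with a number of a shift or a turn outside -1 to 1 is refused whole. A call with a gripper value outside its range is refused whole. The fingers move at their own pace and stop on an object; the grip force is fixed at half the most. Time passes only in rows, so rows that repeat a pose let the fingers close. It gives the time, the measured TCP pose, the force and the opening at its end, in the units of the state.
- env.sense(): the state, without advancing time (a new reading comes with each control period).
- imaging.read_camera(name): name is "side" or "top" or "wrist"; returns a dict with "color" (384x512x3 uint8, blue, green, red), "fx", "fy", "cx", "cy" (pixels), "world_to_cam" (4x4, takes a point from world to camera coordinates). Camera axes: x right, y down, z forward; pixel columns grow to the right and rows downward; lengths in m; the calibration is good to about 2 mm. A picture is of the moment at which its call begins. There is no depth.
- env.job_done(): hands the job in, once; it reports no verdict.
The state is a dict: "time_s": time; "joints": joint angles; "joint_velocities": joint speeds; "effort": joint torques, N m; "eef_pos": TCP position; "ee_rot": TCP orientation; "force": force on the tool from outside, world axes, zero at the start; "ft_torque": the same for the moment, N m; "finger_gap": opening from 0.0 (shut) to 1.0 (fully open).
Only numpy, scipy, OpenCV 4.12 (cv2) and the standard library are available. Lean on these libraries where they do the work, as an engineer would, in place of code of your own. Each camera call takes 0.05 s, during which the arm holds its last target. There are 200 camera calls.

## Task

The two flanged steel bushes stand in each other's nests. Swap them (the empty black rubber mat is there to put one down meanwhile), so that each stands upright on its flange, fully down in the recess that fits it, and has the spacer ring of its own size lying flat on its flange around the barrel (large ring on the large bush, small ring on the small one). Do not knock over the oil bottle.

Things in the scene. Friction and masses are not known exactly. Their poses are not given: they have to be found in the camera images.
- large_nest: Large square aluminium block, 78 x 78 x 16 mm, fixed to the worktop, with a round recess 62 mm in diameter and 6 mm deep in its top (recess floor 10 mm above the worktop). Home of the large bush; at the start the small bush stands in it, anywhere in the recess. Origin: centre of its underside; x and y along its sides, z up.
- small_nest: Small square aluminium block, 60 x 60 x 16 mm, fixed to the worktop, with a round recess 44 mm in diameter and 6 mm deep in its top (recess floor 10 mm above the worktop). Home of the small bush; at the start the large bush stands on its top face, 16 mm above the worktop, being too wide for the recess. Origin: centre of its underside; x and y along its sides, z up.
- mat: Black rubber mat, 90 x 90 x 3 mm, fixed to the worktop, empty: the free spot on which to put something down for a while. Not to be confused with the dark cable outlet plate, from which two black cables rise. Origin: centre of its underside, z up.
- large_bush: Loose flanged steel bush, 40 mm tall, about 0.2 kg: round flange 54 mm in diameter and 8 mm thick at the foot, above it a barrel 30 mm in diameter and 32 mm long, by which to take it. Origin: centre of the underside of the flange, z up along the barrel.
- small_bush: Loose flanged steel bush, 40 mm tall, about 0.1 kg: round flange 36 mm in diameter and 8 mm thick at the foot, above it a barrel 16 mm in diameter and 32 mm long, by which to take it. Origin: centre of the underside of the flange, z up along the barrel.
- large_ring: Loose steel spacer ring lying flat on the worktop, with nothing within 30 mm to its left and right, outside diameter 54 mm, hole 42 mm, 14 mm high, about 0.07 kg; belongs on the large bush, its hole 12 mm wider than the barrel. Origin: centre of its underside, z up through the hole.
- small_ring: Loose steel spacer ring lying flat on the worktop, with nothing within 30 mm to its left and right, outside diameter 36 mm, hole 26 mm, 14 mm high, about 0.03 kg; belongs on the small bush, its hole 10 mm wider than the barrel (it does not go over the large barrel). Origin: centre of its underside, z up through the hole.
- oil: Loose white oil bottle with a red nozzle, 54 mm in diameter and 140 mm tall, standing on the worktop; not part of the job, but it must stay standing. Origin: centre of its underside, z up.
Mind the look-alikes: they are no part of the job. What is shaped like the small_bush but brown is not meant.

How it is judged:
By the outcome, as a careful person would: the job done as asked, in the order asked, and still so for the second after the job is handed in, with the robot touching nothing.
It also fails if it takes over 125 s, if anything falls off the work surface, if the arm or the gripper's body presses on something with over 40 N, if the wrist force passes 120 N, or if a joint passes its speed limit or range.

## Working session

There is one attempt and no reset: what is moved stays moved. The work goes in short steps, Python scripts to look and compute and a tool call to move; the robot and the scene stay as the last step left them, time stands still between calls to the robot, and variables do not carry over. Pictures are saved under pics/ and viewed, about 12 in all and at most 16, crops included, and the job is handed in when it is done.

Besides the shell and the picture viewer there is one more tool, called after ">>>" as a command line: name --argument value ..., lists and objects as JSON in quotes. drive_tool: Moves the arm, as the interface text tells. Shifts and turns lie within -1 to 1; 1 stands for 250 mm of shift or 2 pi rad of turn. Its arguments: {"type":"object","properties":{"translation":{"type":"array"},"rot":{"type":"array"},"grip":{"type":"array"}},"required":["translation","rot","grip"]}

```bash
mkdir -p pics
cat > h.py <<'E'
import numpy as np, cv2
from rig import env, imaging
from scipy.spatial.transform import Rotation as R
def cam(n): return imaging.read_camera(n)
def ray(c,u,v,z):
    T=np.linalg.inv(c["world_to_cam"]); d=T[:3,:3]@np.array([(u-c["cx"])/c["fx"],(v-c["cy"])/c["fy"],1]); o=T[:3,3]
    return o+d*(z-o[2])/d[2]
def proj(c,p):
    q=c["world_to_cam"]@np.append(p,1); return np.array([c["fx"]*q[0]/q[2]+c["cx"],c["fy"]*q[1]/q[2]+c["cy"]])
def rot(s): q=s["ee_rot"]; return R.from_quat([q[1],q[2],q[3],q[0]])
E
python3 - <<'E'
from h import *
s=env.sense(); print(s); print(rot(s).as_matrix().round(3))
for n in("top","side"):
    c=cam(n); np.save(f"{n}0.npy",c,allow_pickle=True); print(n,c["fx"],c["cx"],c["cy"],c["world_to_cam"].round(3).tolist())
    cv2.imwrite(f"pics/{n}0.png",cv2.resize(c["color"],(800,600),interpolation=cv2.INTER_CUBIC))
E
```

```text
{'time_s': 0.0, 'joints': array([ 1.14390742e+00,  8.79588538e-02,  1.37227971e+00, -4.94226965e-06,
        1.68361189e+00, -1.03055641e-01]), 'joint_velocities': array([ 0.00070627,  0.00057443,  0.00114108,  0.00120479, -0.00148852,
       -0.00268239]), 'effort': array([ 5.62977839e-04, -3.51858544e+01, -3.13275754e+01, -2.49939731e-04,
        1.06649162e-02, -4.95303382e-06]), 'eef_pos': array([0.1747825 , 0.52095243, 0.23012412]), 'ee_rot': array([-0.69708658,  0.69862828, -0.11420022,  0.11378548]), 'force': array([-0.19024811, -0.45840501, -0.29289329]), 'ft_torque': array([ 0.03129318, -0.06307097, -0.01145376]), 'finger_gap': 0.9978278921136421}
[[ 0.948 -0.001  0.318]
 [-0.318 -0.002  0.948]
 [-0.    -1.    -0.002]]
top 390.679409720542 247.83289886355163 191.78522725771694 [[-0.076, -0.997, -0.006, 0.116], [-0.976, 0.076, -0.205, 0.497], [0.204, -0.01, -0.979, 0.846], [0.0, 0.0, 0.0, 1.0]]
side 467.6575703967009 262.9412496853761 193.45006298624654 [[0.739, 0.673, -0.016, -0.441], [0.548, -0.615, -0.566, -0.212], [-0.391, 0.41, -0.824, 1.092], [0.0, 0.0, 0.0, 1.0]]
```

View pics/top0.png

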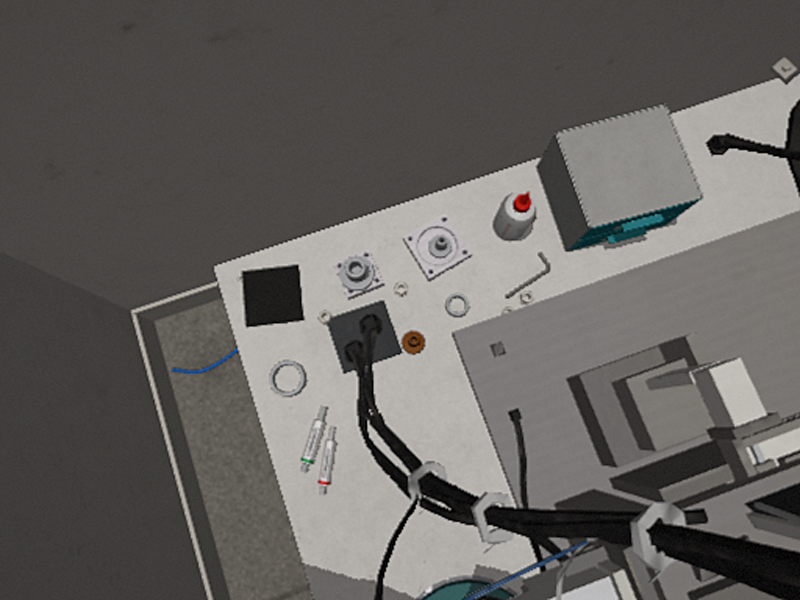

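View pics/side0.png

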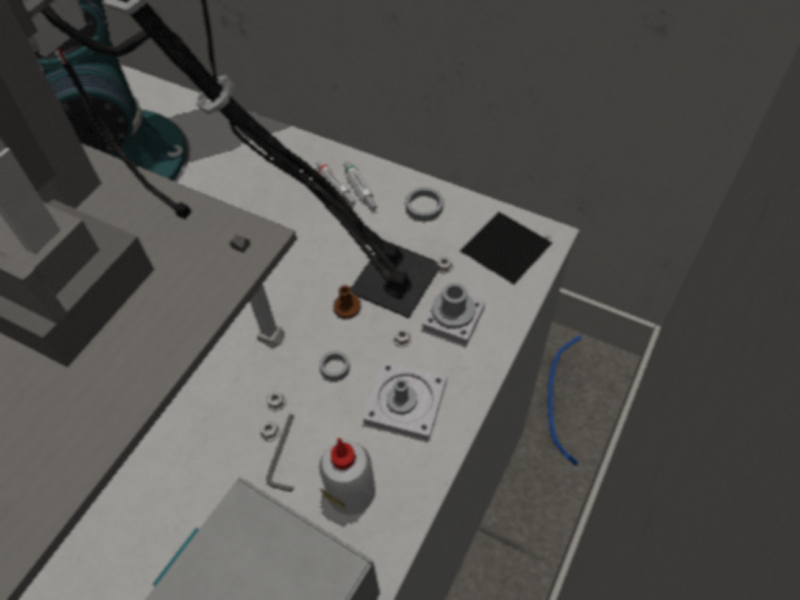

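Top view (800x600 pixels): the mat is at (272,295). The large bush is at (357,272), on the small nest. The small bush is at (440,243), in the large nest at (437,247). The large ring is at (288,378), the small ring at (457,306) and the oil bottle at (515,215).

Look-alikes: brown bush (413,342), cable plate (365,337), and the nuts at (401,289), (324,316) and (525,298). I'll check these in enlarged crops.

Run:
```python
from h import *
t=np.load("top0.npy",allow_pickle=True).item()["color"]; s=np.load("side0.npy",allow_pickle=True).item()["color"]
cv2.imwrite("pics/topc.png",cv2.resize(t[120:264,148:348],(800,576),interpolation=cv2.INTER_CUBIC))
cv2.imwrite("pics/sidec.png",cv2.resize(s[100:340,170:370],None,fx=2.5*1,fy=2.5*1,interpolation=cv2.INTER_CUBIC))
```

```text
(no output)
```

View pics/topc.png

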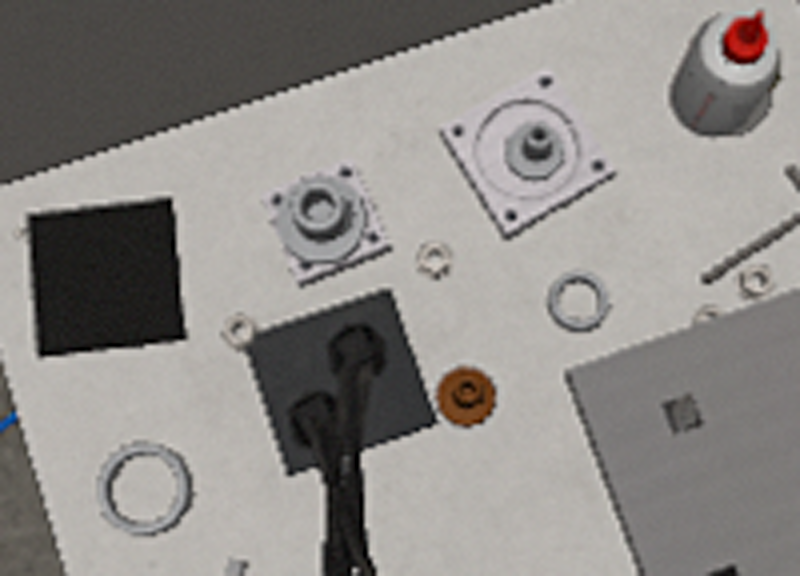

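View pics/sidec.png

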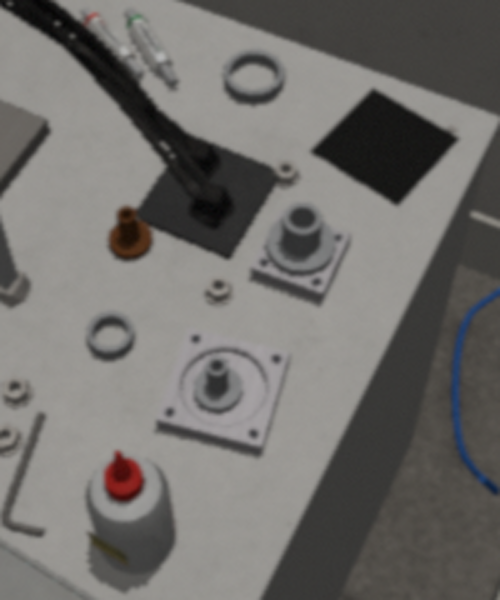

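Both crops agree. The small bush is the grey one in the large nest's recess, top crop (538,134). The brown one is at (467,395), outside any nest. The large bush top is at (320,208), the rings at (145,488) and (578,301), and the mat is the pure black square at (107,277). Now to triangulate.

Run:
```python
from h import *
np.set_printoptions(precision=4,suppress=True)
t=np.load("top0.npy",allow_pickle=True).item(); s=np.load("side0.npy",allow_pickle=True).item()
T=lambda u,v:(u/4+148-.4,v/4+120-.4); S=lambda u,v:(u/2.5+170-.3,v/2.5+100-.3)
def tri(a,b):
    X=cv2.triangulatePoints(np.array([[t["fx"],0,t["cx"]],[0,t["fy"],t["cy"]],[0,0,1]])@t["world_to_cam"][:3],np.array([[s["fx"],0,s["cx"]],[0,s["fy"],s["cy"]],[0,0,1]])@s["world_to_cam"][:3],np.array(a,float),np.array(b,float)).ravel(); return X[:3]/X[3]
for n,a,b,z in [("Lnest",(527.75,148.25),(223.3,385.5),.016),("Snest",(326.3,218.8),None,.016),("Lbush top",(320,208),(303,216),.056),("Lbush fl",(321,223),None,.024),
 ("Sbush top",(538,134),(216,366),.050),("Sbush fl",(535,152),None,.018),("Lring",(145,488),(253,73),.014),("Sring",(578,301),(110,333),.014),("mat",(106.5,277),(385,147),.003),("oil noz",(742,40),(124,478),.12),("brown top",(468,390),(126,213),.04)]:
    print(n,ray(t,*T(*a),z)[:2],*( [ray(s,*S(*b),z)[:2],tri(T(*a),S(*b))] if b else []))
print("shelf corner",tri(T(568,373),(295*.64,234*.64)))
print("oil base t",ray(t,*T(715,130),0))
# nest yaws
for h in [[(545,82),(458,131),(597,165),(511,215)],[(347,172),(277,200),(373,238),(308,265)]]:
    p=[ray(t,*T(*q),.016)[:2] for q in h]; print([np.degrees(np.arctan2(*(p[i]-p[j])[::-1])).round(1) for i,j in((0,1),(2,3),(0,2),(1,3))])
# cable points
print("cable stub",tri(T(357,345),S(215,200)), "cable at clamp", tri((427*.64,475*.64),(215*.64,95*.64)))
```

```text
Lnest [ 0.5936 -0.0067] [ 0.5942 -0.007 ] [ 0.5939 -0.0067  0.0152]
Snest [0.5589 0.1187]
Lbush top [0.5552 0.1204] [0.5573 0.123 ] [0.5565 0.122  0.0557]
Lbush fl [0.5544 0.1217]
Sbush top [ 0.5917 -0.0101] [ 0.5925 -0.0115] [ 0.592  -0.0106  0.0482]
Sbush fl [ 0.5903 -0.0107]
Lring [0.4057 0.2352] [0.4077 0.234 ] [0.406  0.2357 0.0113]
Sring [ 0.4971 -0.028 ] [ 0.501  -0.0305] [ 0.4982 -0.0287  0.0084]
mat [0.5362 0.2549] [0.5395 0.2528] [ 0.5374  0.2559 -0.0018]
oil noz [ 0.615  -0.1188] [ 0.6295 -0.129 ] [ 0.6222 -0.1241  0.0997]
brown top [0.4451 0.0433] [0.4466 0.0434] [0.4456 0.0437 0.0387]
shelf corner [0.4318 0.0007 0.1718]
oil base t [ 0.601  -0.1253  0.    ]
[np.float64(-64.1), np.float64(-63.7), np.float64(25.6), np.float64(26.4)]
[np.float64(-71.8), np.float64(-71.3), np.float64(16.8), np.float64(21.2)]
cable stub [0.48   0.1065 0.0225] cable at clamp [0.266  0.0485 0.2378]
```

Run:
```python
from h import *
np.set_printoptions(precision=3,suppress=True)
t=np.load("top0.npy",allow_pickle=True).item(); s=np.load("side0.npy",allow_pickle=True).item()
side=np.array([(390,270),(350,210),(300,160),(235,110),(215,95),(175,45),(140,8),(100,-40)])*.64
P=np.vstack([side[i]+(side[i+1]-side[i])*f for i in range(7) for f in np.linspace(0,1,50)])
for q in [(362,345),(362,390),(380,425),(405,465),(427,478),(460,500),(490,515),(580,515),(655,530),(760,560)]:
    zs=np.linspace(0,.6,301); X=[ray(t,q[0]*.64,q[1]*.64,z) for z in zs]
    D=[np.linalg.norm(P-proj(s,x),axis=1).min() for x in X]; i=np.argmin(D); print(q,X[i],round(D[i],1))
for q in [(455,330),(800,215),(560,565)]: print("shelf",ray(t,q[0]*.64,q[1]*.64,.172))
for q in [(568,375),(690,340),(605,467),(735,358),(770,418),(515,415)]: print("on shelf @.172/.25",ray(t,q[0]*.64,q[1]*.64,.172)[:2],ray(t,q[0]*.64,q[1]*.64,.25)[:2])
for q in [(537,160),(570,250),(700,195),(668,105)]: print("box",ray(t,q[0]*.64,q[1]*.64,.0)[:2],ray(t,q[0]*.64,q[1]*.64,.15)[:2])
```

```text
(362, 345) [0.446 0.12  0.01 ] 0.1
(362, 390) [0.375 0.122 0.074] 0.2
(380, 425) [0.325 0.1   0.14 ] 0.3
(405, 465) [0.277 0.073 0.192] 0.4
(427, 478) [0.264 0.051 0.232] 0.1
(460, 500) [0.248 0.025 0.314] 0.2
(490, 515) [0.239 0.005 0.366] 0.2
(580, 515) [ 0.243 -0.056  0.428] 32.0
(655, 530) [ 0.231 -0.106  0.446] 77.3
(760, 560) [ 0.21  -0.165  0.472] 143.4
shelf [ 0.434 -0.003  0.172]
shelf [ 0.551 -0.466  0.172]
shelf [ 0.15  -0.098  0.172]
on shelf @.172/.25 [ 0.368 -0.137] [ 0.363 -0.114]
on shelf @.172/.25 [ 0.399 -0.295] [ 0.391 -0.255]
on shelf @.172/.25 [ 0.255 -0.166] [ 0.262 -0.14 ]
on shelf @.172/.25 [ 0.373 -0.346] [ 0.367 -0.302]
on shelf @.172/.25 [ 0.297 -0.374] [ 0.3   -0.327]
on shelf @.172/.25 [ 0.324 -0.066] [ 0.324 -0.05 ]
box [ 0.729 -0.185] [ 0.663 -0.141]
box [ 0.573 -0.218] [ 0.533 -0.169]
box [ 0.648 -0.439] [ 0.596 -0.354]
box [ 0.81  -0.414] [ 0.731 -0.334]
```

```bash
cat >> h.py <<'E'
import json, os
def pose(x,y,z,head,lean=0):
    """tool down, jaws (tool z) at heading deg in the world; lean deg: top of tool away from the base, about the jaw axis"""
    h=np.radians(head); Z=np.array([np.cos(h),np.sin(h),0]); Y=np.array([0,0,-1.]); M=np.c_[np.cross(Y,Z),Y,Z]
    return np.array([x,y,z]), R.from_rotvec(np.radians(lean)*Z)*R.from_matrix(M)
def plan(start,wps):
    """wps: (x,y,z,head,lean,grip,n) ; start: (pos,R)"""
    p0,R0=start
    for w in wps:
        p,Q=pose(*w[:5]); d=R0.inv().apply(p-p0)/.25; r=(R0.inv()*Q).as_rotvec()/(2*np.pi)
        print(np.round(d,4).tolist(),np.round(r,4).tolist(),w[5],"x",w[6], "need",int(max(np.ceil(np.linalg.norm(d)*6),0)))
def st():
    s=env.sense(); print("t %.2f"%s["time_s"],s["eef_pos"].round(4),"F",s["force"].round(1),"gap",round(s["finger_gap"],3),"q",s["joints"].round(3)); return s
E
python3 - <<'E'
from h import *
s=env.sense(); plan((np.array([.175,.521,.231]),rot(s)),[(.5555,.1215,.15,90,0,1,16)])
E
```

```text
[1.9514, 0.3257, -1.0301] [0.0003, -0.0515, -0.0001] 1 x 16 need 14
```

>>> drive_tool --translation '[[0.976,0.16,-0.515],[0.976,0.16,-0.515],[0.976,0.16,-0.515],[0.976,0.16,-0.515],[0.976,0.16,-0.515],[0.976,0.16,-0.515],[0.976,0.16,-0.515],[0.976,0.16,-0.515]]' --rot '[[0.0003,-0.0515,-0.0001],[0.0003,-0.0515,-0.0001],[0.0003,-0.0515,-0.0001],[0.0003,-0.0515,-0.0001],[0.0003,-0.0515,-0.0001],[0.0003,-0.0515,-0.0001],[0.0003,-0.0515,-0.0001],[0.0003,-0.0515,-0.0001]]' --grip '[1,1,1,1,1,1,1,1]'

```text
time_s: 0.77
eef_pos: [0.3684, 0.3168, 0.1894]
ee_rot: [-0.706, 0.708, -0.003, 0.003]
force: [0.0, 1.3, -1.0]
finger_gap: 1.003
```

>>> drive_tool --translation '[[0.761,0.164,-0.8],[0.761,0.164,-0.8],[0.761,0.164,-0.8],[0.761,0.164,-0.8],[0.761,0.164,-0.8],[0.761,0.164,-0.8],[0.761,0.164,-0.8],[0.761,0.164,-0.8],[0.761,0.164,-0.8],[0.761,0.164,-0.8]]' --rot '[[0,0,0],[0,0,0],[0,0,0],[0,0,0],[0,0,0],[0,0,0],[0,0,0],[0,0,0],[0,0,0],[0,0,0]]' --grip '[1,1,1,1,1,1,1,1,1,1]'

```text
time_s: 1.6
eef_pos: [0.555, 0.1224, 0.1497]
ee_rot: [0.708, -0.706, 0.0, 0.0]
force: [0.4, -0.9, -0.1]
finger_gap: 1.005
```

Run:
```python
from h import *
np.set_printoptions(precision=4,suppress=True)
s=st(); print(rot(s).as_matrix())
c=cam("wrist"); cv2.imwrite("pics/w1.png",c["color"]); np.save("w1.npy",c,allow_pickle=True)
for n,p in [("Lb top",(.5555,.1215,.056)),("Snest",(.5589,.1187,.016)),("tcp",s["eef_pos"])]: print(n,proj(c,p))
```

```text
t 1.60 [0.555  0.1224 0.1497] F [ 0.4 -0.9 -0.1] gap 1.005 q [ 0.116  0.157  1.455  0.003  1.529 -1.455]
[[ 1.     -0.0005  0.0001]
 [-0.0001  0.0025  1.    ]
 [-0.0005 -1.      0.0025]]
Lb top [253.5336 190.112 ]
Snest [250.841  183.1338]
tcp [255.2117 232.9545]
```

View pics/w1.png

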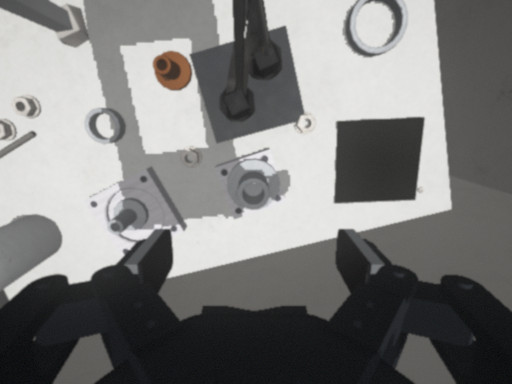

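>>> drive_tool --translation '[[0,0.15,0],[0,0.28,0],[0,0.38,0],[0,0.45,0],[0,0.492,0],[0,0.492,0],[0,0.492,0],[0,0.492,0],[0,0.492,0],[0,0.492,0],[0,0.492,0],[0,0.492,0],[0,0.492,0]]' --rot '[[0,0,0],[0,0,0],[0,0,0],[0,0,0],[0,0,0],[0,0,0],[0,0,0],[0,0,0],[0,0,0],[0,0,0],[0,0,0],[0,0,0],[0,0,0]]' --grip '[1,1,1,1,1,1,1,-1,-1,-1,-1,-1,-1]'

```text
time_s: 2.73
eef_pos: [0.5566, 0.1219, 0.0283]
ee_rot: [0.708, -0.706, -0.001, -0.001]
force: [0.4, 0.3, 4.9]
finger_gap: 0.336
```

>>> drive_tool --translation '[[0,-0.1,0],[0,-0.2,0],[-0.02,-0.22,0.13],[-0.04,-0.22,0.29],[-0.06,-0.22,0.44],[-0.072,-0.2,0.53],[-0.072,-0.15,0.53],[-0.072,-0.05,0.53],[-0.072,0.02,0.53],[-0.072,0.04,0.53],[-0.072,0.05,0.53],[-0.072,0.05,0.53]]' --rot '[[0,0,0],[0,0,0],[0,0,0],[0,0,0],[0,0,0],[0,0,0],[0,0,0],[0,0,0],[0,0,0],[0,0,0],[0,0,0],[0,0,0]]' --grip '[-1,-1,-1,-1,-1,-1,-1,-1,-1,-1,-1,-1]'

```text
time_s: 3.73
eef_pos: [0.5368, 0.2541, 0.0149]
ee_rot: [0.708, -0.707, 0.001, 0.0]
force: [-1.3, -0.6, 1.0]
finger_gap: 0.332
```

Run:
```python
from h import *
s=st(); c=cam("side"); im=c["color"]; cv2.imwrite("pics/s2.png",cv2.resize(im[80:300,170:390],(600,600),interpolation=cv2.INTER_CUBIC))
```

```text
t 3.73 [0.5368 0.2541 0.0149] F [-1.3 -0.6  1. ] gap 0.332 q [ 0.345  0.32   1.54   0.002  1.283 -1.225]
```

View pics/s2.png

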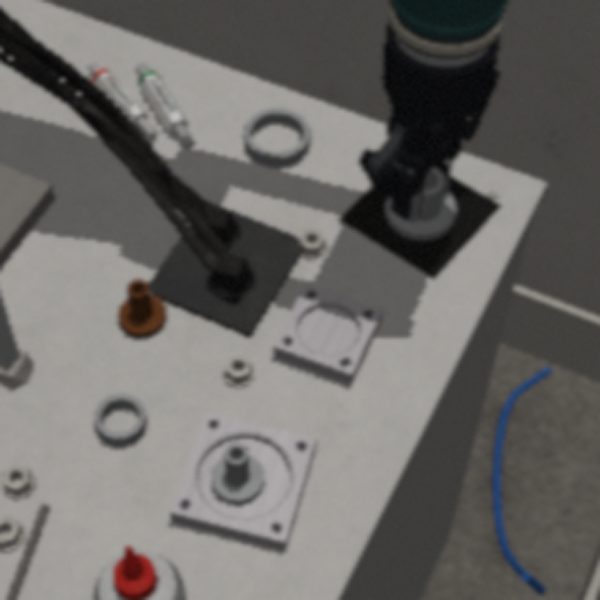

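>>> drive_tool --translation '[[0,0.002,0],[0,0.002,0],[0,0.002,0],[0,0.002,0],[0,0.002,0],[0,-0.1,0],[0,-0.25,0],[0,-0.4,0],[0.05,-0.42,-0.12],[0.08,-0.42,-0.28],[0.1,-0.42,-0.44],[0.1,-0.42,-0.5]]' --rot '[[0,0,0],[0,0,0],[0,0,0],[0,0,0],[0,0,0],[0,0,0],[0,0,0],[0,0,0],[0,0,0],[0,0,0],[0,0,0],[0,0,0]]' --grip '[-1,0,1,1,1,1,1,1,1,1,1,1]'

```text
time_s: 4.78
eef_pos: [0.5638, 0.1248, 0.1202]
ee_rot: [-0.707, 0.707, -0.0, 0.002]
force: [0.1, -0.2, -0.7]
finger_gap: 0.995
```

>>> drive_tool --translation '[[0.02,0,-0.16],[0.05,0,-0.32],[0.09,0,-0.46],[0.116,0,-0.559],[0.116,0,-0.559],[0.116,0,-0.559]]' --rot '[[0,0,0],[0,0,0],[0,0,0],[0,0,0],[0,0,0],[0,0,0]]' --grip '[1,1,1,1,1,1]'

```text
time_s: 5.28
eef_pos: [0.5918, -0.012, 0.1192]
ee_rot: [0.708, -0.706, 0.001, -0.001]
force: [0.1, 0.5, 0.2]
finger_gap: 0.999
```

Run:
```python
from h import *
s=st(); c=cam("wrist"); im=c["color"].copy(); np.save("w2.npy",c,allow_pickle=True)
for n,p in [("Sb top",(.5915,-.0107,.05)),("Lnest",(.5939,-.0068,.016)),("Snest",(.5589,.1187,.016)),("Sring",(.4985,-.029,.014)),("Lb",(.5375,.254,.043))]: print(n,proj(c,p).round(1))
cv2.imwrite("pics/w2.png",cv2.resize(im,(800,600),interpolation=cv2.INTER_CUBIC))
```

```text
t 5.28 [ 0.5918 -0.012   0.1192] F [0.1 0.5 0.2] gap 0.999 q [-0.117  0.226  1.437  0.002  1.478 -1.685]
Sb top [256.2 197. ]
Lnest [260.1 188.9]
Snest [399.2 151. ]
Sring [234.3  80.3]
Lb [592.4 127.6]
```

View pics/w2.png

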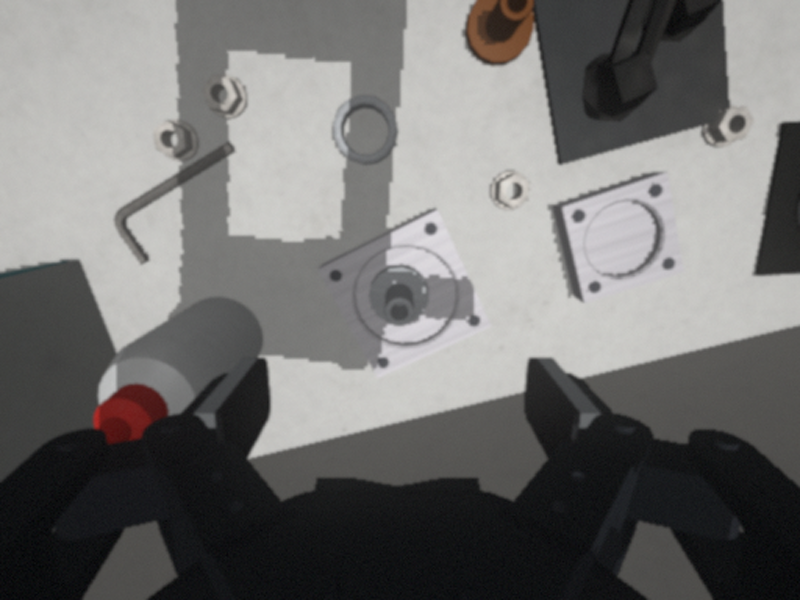

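Run:
```python
from h import *
c=np.load("w2.npy",allow_pickle=True).item()
for n,q,z in [("Sb top",(399,311),.05),("Lnest",(406,297),.016),("Snest holes",(622.5,239),.016),("Snest recess",(622,238),.016),("Sring top",(364,129),.014)]: print(n,ray(c,q[0]*.64-.2,q[1]*.64-.2,z).round(4))
```

```text
Sb top [ 0.5931 -0.0116  0.05  ]
Lnest [ 0.5949 -0.0072  0.016 ]
Snest holes [0.5605 0.118  0.016 ]
Snest recess [0.5599 0.1177 0.016 ]
Sring top [ 0.5001 -0.0303  0.014 ]
```

>>> drive_tool --translation '[[0.006,0.12,-0.002],[0.006,0.24,-0.002],[0.006,0.32,-0.002],[0.006,0.37,-0.002],[0.006,0.388,-0.002],[0.006,0.388,-0.002],[0.006,0.388,-0.002],[0.006,0.388,-0.002],[0.006,0.388,-0.002],[0.006,0.388,-0.002],[0.006,0.388,-0.002],[0.006,0.388,-0.002],[0.006,0.388,-0.002]]' --rot '[[0,0,0],[0,0,0],[0,0,0],[0,0,0],[0,0,0],[0,0,0],[0,0,0],[0,0,0],[0,0,0],[0,0,0],[0,0,0],[0,0,0],[0,0,0]]' --grip '[1,1,1,1,1,1,-1,-1,-1,-1,-1,-1,-1]'

```text
time_s: 6.42
eef_pos: [0.5938, -0.0108, 0.0233]
ee_rot: [0.708, -0.706, -0.001, -0.001]
force: [1.0, 0.6, 3.5]
finger_gap: 0.166
```

>>> drive_tool --translation '[[0,-0.08,0],[0,-0.2,0],[-0.02,-0.2,0.12],[-0.06,-0.2,0.28],[-0.11,-0.2,0.43],[-0.132,-0.2,0.518],[-0.132,-0.18,0.518],[-0.132,-0.12,0.518],[-0.132,-0.06,0.518],[-0.132,-0.03,0.518],[-0.132,-0.01,0.518],[-0.132,0,0.518],[-0.132,0,0.518]]' --rot '[[0,0,0],[0,0,0],[0,0,0],[0,0,0],[0,0,0],[0,0,0],[0,0,0],[0,0,0],[0,0,0],[0,0,0],[0,0,0],[0,0,0],[0,0,0]]' --grip '[-1,-1,-1,-1,-1,-1,-1,-1,-1,-1,-1,-1,-1]'

```text
time_s: 7.5
eef_pos: [0.5603, 0.1182, 0.0233]
ee_rot: [0.708, -0.707, 0.0, -0.001]
force: [-0.7, 0.7, 1.0]
finger_gap: 0.163
```

>>> drive_tool --translation '[[0,0,0],[0,0,0],[0,0,0],[0,0,0],[0,-0.12,0],[0,-0.26,0],[0,-0.34,0.03],[-0.03,-0.36,0.16],[-0.06,-0.36,0.32],[-0.09,-0.36,0.47],[-0.09,-0.36,0.543],[-0.09,-0.34,0.543]]' --rot '[[0,0,0],[0,0,0],[0,0,0],[0,0,0],[0,0,0],[0,0,0],[0,0,0],[0,0,0],[0,0,0],[0,0,0],[0,0,0],[0,0,0]]' --grip '[0,1,1,1,1,1,1,1,1,1,1,1]'

```text
time_s: 8.5
eef_pos: [0.5376, 0.2587, 0.1092]
ee_rot: [0.709, -0.705, -0.003, 0.0]
force: [-0.2, 0.1, -0.1]
finger_gap: 1.001
```

>>> drive_tool --translation '[[0,0.12,0],[0,0.24,0],[0,0.31,0],[0,0.35,0],[0,0.37,0],[0,0.37,0],[0,0.37,0],[0,0.37,0],[0,0.37,0],[0,0.37,0],[0,0.37,0],[0,0.37,0],[0,0.27,0],[0,0.15,0],[0,0.05,0],[0,0.0,0],[0,0.0,0]]' --rot '[[0,0,0],[0,0,0],[0,0,0],[0,0,0],[0,0,0],[0,0,0],[0,0,0],[0,0,0],[0,0,0],[0,0,0],[0,0,0],[0,0,0],[0,0,0],[0,0,0],[0,0,0],[0,0,0],[0,0,0]]' --grip '[1,1,1,1,1,1,-1,-1,-1,-1,-1,-1,-1,-1,-1,-1,-1]'

```text
time_s: 9.92
eef_pos: [0.5397, 0.2551, 0.1118]
ee_rot: [0.709, -0.706, -0.003, -0.003]
force: [0.3, 0.5, -0.9]
finger_gap: 0.328
```

Run:
```python
from h import *
s=st(); c=cam("side"); im=c["color"]; cv2.imwrite("pics/s3.png",cv2.resize(im[80:300,170:390],(600,600),interpolation=cv2.INTER_CUBIC))
```

```text
t 9.92 [0.5397 0.2551 0.1118] F [ 0.3  0.5 -0.9] gap 0.328 q [ 3.460e-01  2.360e-01  1.440e+00  1.000e-03  1.457e+00 -1.225e+00]
```

View pics/s3.png

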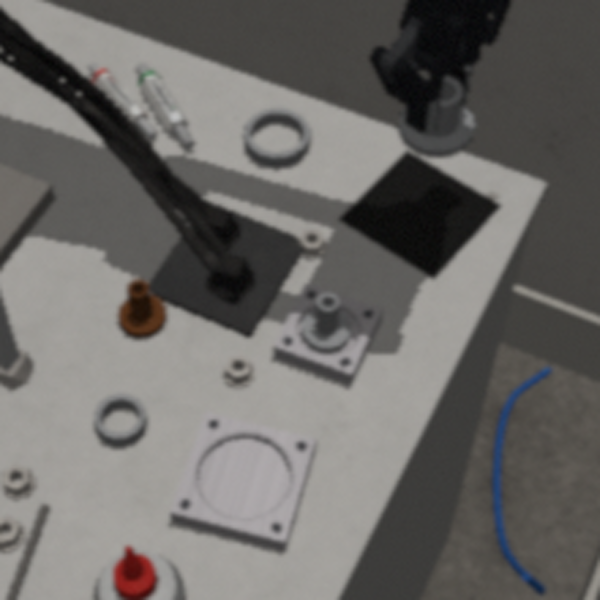

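>>> drive_tool --translation '[[0.02,0,-0.1],[0.06,0,-0.25],[0.1,0,-0.4],[0.15,0,-0.55],[0.2,0,-0.7],[0.228,0,-0.85],[0.228,0,-0.95],[0.228,0,-0.99],[0.228,0,-0.99]]' --rot '[[0,0,0],[0,0,0],[0,0,0],[0,0,0],[0,0,0],[0,0,0],[0,0,0],[0,0,0],[0,0,0]]' --grip '[-1,-1,-1,-1,-1,-1,-1,-1,-1]'

```text
time_s: 10.72
eef_pos: [0.5931, 0.0045, 0.1044]
ee_rot: [0.708, -0.706, 0.003, 0.0]
force: [0.4, 0.8, -1.9]
finger_gap: 0.333
```

>>> drive_tool --translation '[[0,0.05,-0.054],[0,0.15,-0.054],[0,0.23,-0.054],[0,0.28,-0.054],[0,0.31,-0.054],[0,0.33,-0.054],[0,0.342,-0.054],[0,0.342,-0.054],[0,0.342,-0.054]]' --rot '[[0,0,0],[0,0,0],[0,0,0],[0,0,0],[0,0,0],[0,0,0],[0,0,0],[0,0,0],[0,0,0]]' --grip '[-1,-1,-1,-1,-1,-1,-1,-1,-1]'

```text
time_s: 11.47
eef_pos: [0.5954, -0.0058, 0.0238]
ee_rot: [0.708, -0.706, -0.001, -0.001]
force: [-3.1, 1.7, 4.9]
finger_gap: 0.33
```

>>> drive_tool --translation '[[0,0,0],[0,0,0],[0,0,0],[0,0,0],[0,0,0],[0,-0.1,0],[0,-0.22,0],[-0.04,-0.35,0],[-0.1,-0.42,0.05],[-0.16,-0.42,0.1],[-0.16,-0.42,0.12],[-0.16,-0.42,0.12]]' --rot '[[0,0,0],[0,0,0],[0,0,0],[0,0,0],[0,0,0],[0,0,0],[0,0,0],[0,0,0],[0,0,0],[0,0,0],[0,0,0],[0,0,0]]' --grip '[-1,0,1,1,1,1,1,1,1,1,1,1]'

```text
time_s: 12.47
eef_pos: [0.5544, 0.0242, 0.1271]
ee_rot: [0.708, -0.706, -0.001, -0.0]
force: [0.1, -0.1, -0.7]
finger_gap: 1.002
```

Run:
```python
from h import *
s=st(); c=cam("wrist"); im=c["color"].copy(); np.save("w3.npy",c,allow_pickle=True)
cv2.imwrite("pics/w3.png",cv2.resize(im,(800,600),interpolation=cv2.INTER_CUBIC))
```

```text
t 12.47 [0.5544 0.0242 0.1271] F [ 0.1 -0.1 -0.7] gap 1.002 q [-0.06   0.14   1.521  0.002  1.479 -1.632]
```

View pics/w3.png

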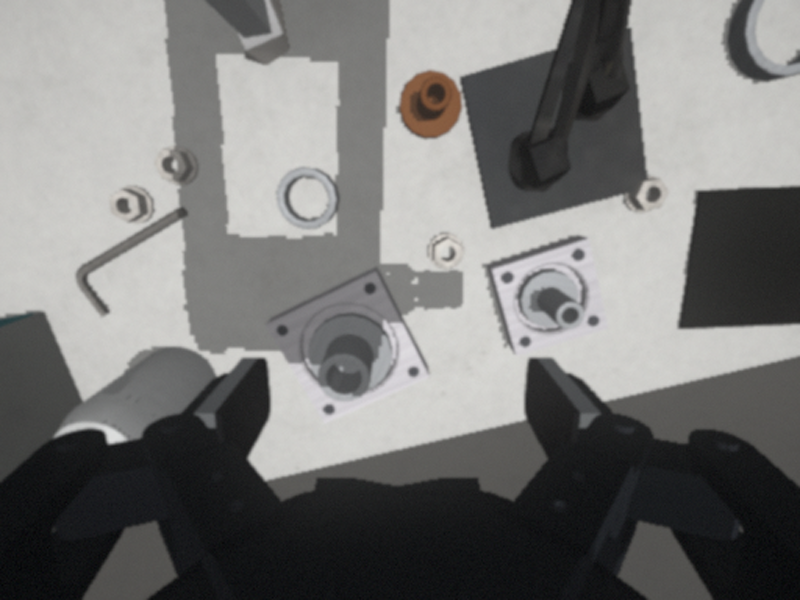

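Run:
```python
from h import *
c=np.load("w3.npy",allow_pickle=True).item()
for n,q,z in [("Lb top",(343,372),.05),("Lnest",(348.5,349.5),.016),("Sb top",(569,315),.05),("Snest",((507+578+593+525)/4,(277+255+321+342)/4),.016),("Sring top",(308,197),.014),("leg foot",(265,50),0),("leg foot2",(285,45),0)]: print(n,ray(c,q[0]*.64-.2,q[1]*.64-.2,z).round(4))
# mapping of wrist cam: expected image of Lb at z .05 flange circle top .018
```

```text
Lb top [ 0.5942 -0.0068  0.05  ]
Lnest [ 0.5946 -0.0074  0.016 ]
Sb top [0.5604 0.1168 0.05  ]
Snest [0.5608 0.1189 0.016 ]
Sring top [ 0.4995 -0.0287  0.014 ]
leg foot [ 0.4186 -0.0517  0.    ]
leg foot2 [ 0.416  -0.0401  0.    ]
```

Run:
```python
from h import *
p,Q=pose(.5545,.023,.1265,90); plan((p,Q),[(.4998,-.0292,.11,104,0,.5,8)])
D=np.array([(.088,1.372,.1748,.521,.230),(.157,1.455,.555,.1224,.1497),(.32,1.54,.5368,.2541,.0149),(.226,1.437,.5918,-.012,.1192),(.236,1.44,.5397,.2551,.1118),(.14,1.521,.5544,.0242,.1271)])
A=[];b=[]
for q2,q3,x,y,z in D:
    A+=[[np.sin(q2),np.sin(q2+q3),1,0],[np.cos(q2),np.cos(q2+q3),0,1]]; b+=[(x*x+y*y-.0588**2)**.5,z]
print(np.linalg.lstsq(np.array(A),np.array(b),rcond=None))
```

```text
[-0.2188, 0.066, -0.2088] [0.0, -0.0389, 0.0] 0.5 x 8 need 2
(array([ 0.30804608,  0.50854029,  0.01029914, -0.13329809]), array([0.0001418]), np.int32(4), array([3.5535126 , 3.36370365, 0.202712  , 0.13020659]))
```

>>> drive_tool --translation '[[-0.07,0,-0.06],[-0.16,0,-0.16],[-0.219,0.066,-0.209],[-0.219,0.066,-0.209],[-0.219,0.066,-0.209]]' --rot '[[0,-0.019,0],[0,-0.0389,0],[0,-0.0389,0],[0,-0.0389,0],[0,-0.0389,0]]' --grip '[0.5,0.5,0.5,0.5,0.5]'

```text
time_s: 12.93
eef_pos: [0.4989, -0.0296, 0.1084]
ee_rot: [0.703, -0.701, -0.084, 0.086]
force: [-0.2, 0.3, 0.2]
finger_gap: 0.752
```

Run:
```python
from h import *
s=st(); print(rot(s).as_matrix().round(3)); a=cam("side")["color"]; b=cam("top")["color"]; np.save("w4.npy",cam("wrist"),allow_pickle=True)
cv2.imwrite("pics/s4.png",np.hstack([cv2.resize(a[0:384,0:384],(400,400)),cv2.resize(b[120:320,190:390],(400,400))]))
```

```text
t 12.93 [ 0.4989 -0.0296  0.1084] F [-0.2  0.3  0.2] gap 0.752 q [-0.174  0.036  1.672  0.002  1.436 -1.987]
[[ 0.971 -0.003 -0.239]
 [ 0.239  0.003  0.971]
 [-0.002 -1.     0.003]]
```

View pics/s4.png

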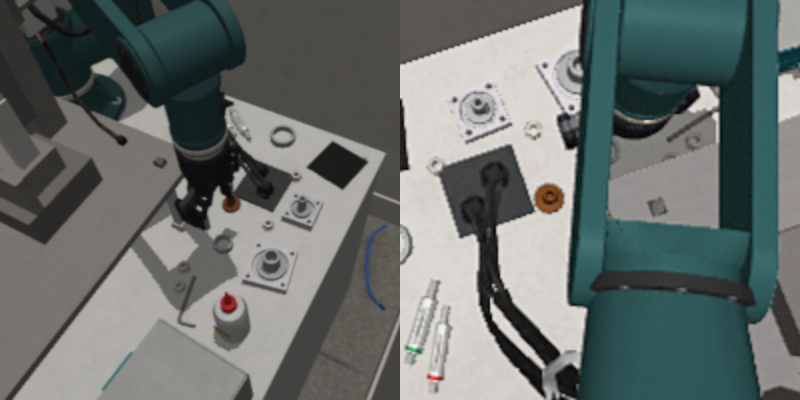

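Run:
```python
from h import *
plan(pose(.4998,-.0292,.11,104),[(.4998,-.0293,z,104,6,.5,8) for z in(.09,.06,.03,.015,.006,.001)])
```

```text
[-0.0001, 0.08, -0.0004] [0.0, 0.0, 0.0167] 0.5 x 8 need 1
[-0.0001, 0.2, -0.0004] [0.0, 0.0, 0.0167] 0.5 x 8 need 2
[-0.0001, 0.32, -0.0004] [0.0, 0.0, 0.0167] 0.5 x 8 need 2
[-0.0001, 0.38, -0.0004] [0.0, 0.0, 0.0167] 0.5 x 8 need 3
[-0.0001, 0.416, -0.0004] [0.0, 0.0, 0.0167] 0.5 x 8 need 3
[-0.0001, 0.436, -0.0004] [0.0, 0.0, 0.0167] 0.5 x 8 need 3
```

>>> drive_tool --translation '[[0,0.08,0],[0,0.08,0],[0,0.2,0],[0,0.3,0],[0,0.36,0],[0,0.4,0],[0,0.42,0],[0,0.436,0],[0,0.436,0],[0,0.436,0],[0,0.436,0],[0,0.436,0],[0,0.436,0],[0,0.436,0]]' --rot '[[0,0,0.0167],[0,0,0.0167],[0,0,0.0167],[0,0,0.0167],[0,0,0.0167],[0,0,0.0167],[0,0,0.0167],[0,0,0.0167],[0,0,0.0167],[0,0,0.0167],[0,0,0.0167],[0,0,0.0167],[0,0,0.0167],[0,0,0.0167]]' --grip '[0.5,0.5,0.5,0.5,0.5,0.5,0.5,0.5,0.5,-1,-1,-1,-1,-1]'

```text
time_s: 14.25
eef_pos: [0.5013, -0.0289, 0.003]
ee_rot: [-0.697, 0.705, 0.051, -0.121]
force: [-0.2, -0.8, 5.5]
finger_gap: 0.384
```

Run:
```python
from h import *
plan(pose(.4998,-.0293,.001,104,6),[(.4998,-.0293,.081,104,6,-1,3),(.5602,.1178,.081,104,6,-1,6)]+[(.5602,.1178,z,104,6,-1,8) for z in (.06,.04,.03,.023,.020)])
```

```text
[-0.0334, -0.3182, -0.0] [0.0, 0.0, 0.0] -1 x 3 need 2
[0.3413, -0.3576, 0.5125] [0.0, 0.0, 0.0] -1 x 6 need 5
[0.35, -0.2741, 0.5125] [0.0, 0.0, 0.0] -1 x 8 need 5
[0.3584, -0.1945, 0.5125] [0.0, 0.0, 0.0] -1 x 8 need 4
[0.3626, -0.1547, 0.5125] [0.0, 0.0, 0.0] -1 x 8 need 4
[0.3655, -0.1269, 0.5125] [0.0, 0.0, 0.0] -1 x 8 need 4
[0.3668, -0.115, 0.5125] [0.0, 0.0, 0.0] -1 x 8 need 4
```

First lift and carry, then check from close before lowering.

>>> drive_tool --translation '[[-0.01,-0.1,0],[-0.022,-0.21,0],[-0.033,-0.318,0],[0.05,-0.327,0.115],[0.15,-0.337,0.25],[0.25,-0.348,0.39],[0.34,-0.358,0.512],[0.341,-0.358,0.512],[0.341,-0.358,0.512],[0.341,-0.358,0.512]]' --rot '[[0,0,0],[0,0,0],[0,0,0],[0,0,0],[0,0,0],[0,0,0],[0,0,0],[0,0,0],[0,0,0],[0,0,0]]' --grip '[-1,-1,-1,-1,-1,-1,-1,-1,-1,-1]'

```text
time_s: 15.08
eef_pos: [0.5598, 0.1178, 0.0812]
ee_rot: [-0.697, 0.705, 0.049, -0.123]
force: [-0.8, 0.5, 0.2]
finger_gap: 0.383
```

Run:
```python
from h import *
s=st(); a=cam("side")["color"]; b=cam("wrist")
np.save("w5.npy",b,allow_pickle=True)
cv2.imwrite("pics/s5.png",np.hstack([cv2.resize(a[130:280,220:370],(400,400),interpolation=cv2.INTER_CUBIC),cv2.resize(b["color"][130:330,156:356],(400,400),interpolation=cv2.INTER_CUBIC)]))
```

```text
t 15.08 [0.5598 0.1178 0.0812] F [-0.8  0.5  0.2] gap 0.383 q [ 0.115  0.285  1.446 -0.013  1.515 -1.699]
```

View pics/s5.png

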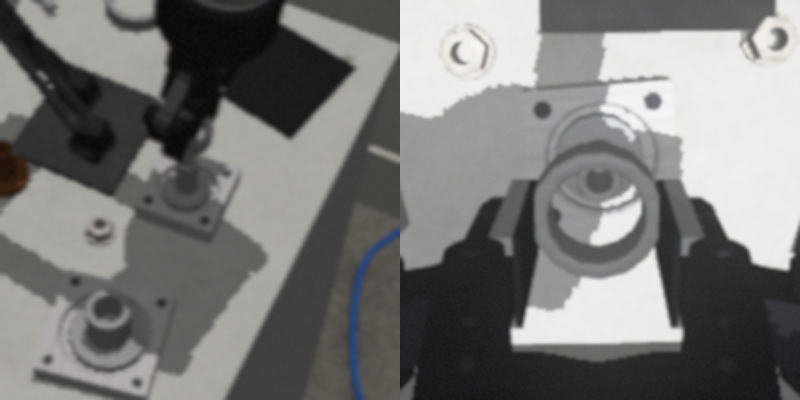

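>>> drive_tool --translation '[[0.004,0.04,0],[0.009,0.084,0],[0.013,0.124,0],[0.017,0.163,0],[0.021,0.203,0],[0.024,0.231,0],[0.0255,0.243,0],[0.0255,0.243,0]]' --rot '[[0,0,0],[0,0,0],[0,0,0],[0,0,0],[0,0,0],[0,0,0],[0,0,0],[0,0,0]]' --grip '[-1,-1,-1,-1,-1,-1,-1,-1]'

```text
time_s: 15.85
eef_pos: [0.5599, 0.1181, 0.0211]
ee_rot: [-0.697, 0.705, 0.049, -0.123]
force: [-1.8, -1.4, 4.1]
finger_gap: 0.384
```

>>> drive_tool --translation '[[0,0,0],[0,0,0],[0,0,0],[0,0,0],[-0.01,-0.1,0],[-0.025,-0.24,0],[-0.042,-0.398,0],[-0.042,-0.398,0]]' --rot '[[0,0,0],[0,0,0],[0,0,0],[0,0,0],[0,0,0],[0,0,0],[0,0,0],[0,0,0]]' --grip '[0,0.5,0.5,0.5,0.5,0.5,0.5,0.5]'

```text
time_s: 16.52
eef_pos: [0.565, 0.1186, 0.13]
ee_rot: [-0.697, 0.705, 0.055, -0.117]
force: [1.4, 0.2, 1.1]
finger_gap: 0.749
```

Run:
```python
from h import *
st(); plan(pose(.5602,.1178,.120,104,6),[(.46,.235,.16,90,0,1,8)])
```

```text
t 16.52 [0.565  0.1186 0.13  ] F [1.4 0.2 1.1] gap 0.749 q [ 0.115  0.25   1.388 -0.012  1.59  -1.699]
[-0.2907, -0.1303, 0.5518] [0.002, 0.0389, -0.0166] 1 x 8 need 4
```

>>> drive_tool --translation '[[-0.08,-0.04,0.14],[-0.16,-0.08,0.28],[-0.23,-0.11,0.42],[-0.291,-0.13,0.552],[-0.291,-0.13,0.552],[-0.291,-0.13,0.552],[-0.291,-0.13,0.552]]' --rot '[[0.001,0.015,-0.006],[0.002,0.03,-0.012],[0.002,0.0389,-0.0166],[0.002,0.0389,-0.0166],[0.002,0.0389,-0.0166],[0.002,0.0389,-0.0166],[0.002,0.0389,-0.0166]]' --grip '[1,1,1,1,1,1,1]'

```text
time_s: 17.1
eef_pos: [0.4601, 0.2351, 0.1606]
ee_rot: [0.707, -0.707, -0.001, -0.0]
force: [-0.3, -0.4, -0.2]
finger_gap: 1.0
```

Run:
```python
from h import *
s=st(); print(rot(s).as_matrix().round(3)); c=cam("wrist"); np.save("w6.npy",c,allow_pickle=True); print(proj(c,(.4065,.235,.014)))
cv2.imwrite("pics/w6.png",cv2.resize(c["color"],(800,600),interpolation=cv2.INTER_CUBIC))
```

```text
t 17.10 [0.4601 0.2351 0.1606] F [-0.3 -0.4 -0.2] gap 1.0 q [ 0.362  0.037  1.565  0.     1.539 -1.209]
[[ 1.     0.001 -0.   ]
 [ 0.     0.001  1.   ]
 [ 0.001 -1.     0.001]]
[254.51863331 126.04893619]
```

View pics/w6.png

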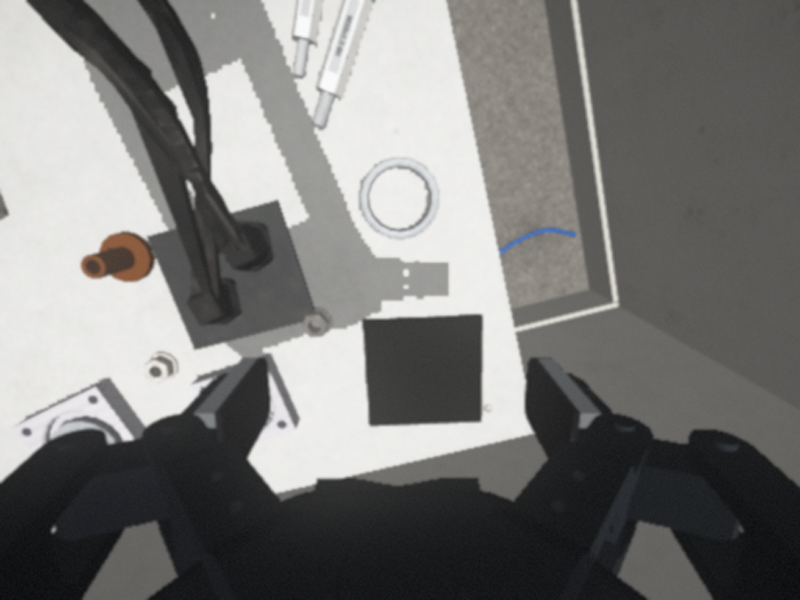

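>>> drive_tool --translation '[[-0.12,0.05,0.002],[-0.213,0.15,0.002],[-0.213,0.28,0.002],[-0.213,0.41,0.002],[-0.213,0.51,0.002],[-0.213,0.58,0.002],[-0.213,0.62,0.002],[-0.213,0.648,0.002],[-0.213,0.648,0.002],[-0.213,0.648,0.002],[-0.213,0.648,0.002],[-0.213,0.648,0.002],[-0.213,0.648,0.002],[-0.213,0.648,0.002]]' --rot '[[0,0,0],[0,0,0],[0,0,0],[0,0,0],[0,0,0],[0,0,0],[0,0,0],[0,0,0],[0,0,0],[0,0,0],[0,0,0],[0,0,0],[0,0,0],[0,0,0]]' --grip '[1,1,1,1,1,1,1,1,1,-1,-1,-1,-1,-1]'

```text
time_s: 18.32
eef_pos: [0.4084, 0.2366, 0.001]
ee_rot: [0.708, -0.706, -0.002, -0.002]
force: [-1.2, -0.2, 5.9]
finger_gap: 0.608
```

>>> drive_tool --translation '[[0,-0.12,0],[0,-0.26,0],[0.02,-0.38,0],[0.15,-0.42,-0.03],[0.3,-0.42,-0.1],[0.43,-0.42,-0.2],[0.54,-0.42,-0.33],[0.64,-0.42,-0.46],[0.71,-0.42,-0.61],[0.75,-0.42,-0.77],[0.75,-0.42,-0.9],[0.75,-0.42,-0.97],[0.75,-0.42,-0.97],[0.75,-0.42,-0.97]]' --rot '[[0,0,0],[0,0,0],[0,0,0],[0,0,0],[0,0,0],[0,0,0],[0,0,0],[0,0,0],[0,0,0],[0,0,0],[0,0,0],[0,0,0],[0,0,0],[0,0,0]]' --grip '[-1,-1,-1,-1,-1,-1,-1,-1,-1,-1,-1,-1,-1,-1]'

```text
time_s: 19.48
eef_pos: [0.5943, -0.0075, 0.1039]
ee_rot: [0.708, -0.706, 0.0, -0.001]
force: [-0.1, -0.2, -0.2]
finger_gap: 0.602
```

Run:
```python
from h import *
s=st(); a=cam("side")["color"]; b=cam("wrist")
cv2.imwrite("pics/s7.png",np.hstack([cv2.resize(a[130:330,190:390],(400,400),interpolation=cv2.INTER_CUBIC),cv2.resize(b["color"][130:330,156:356],(400,400),interpolation=cv2.INTER_CUBIC)]))
```

```text
t 19.48 [ 0.5943 -0.0075  0.1039] F [-0.1 -0.2 -0.2] gap 0.602 q [-0.109  0.241  1.45   0.002  1.449 -1.678]
```

View pics/s7.png

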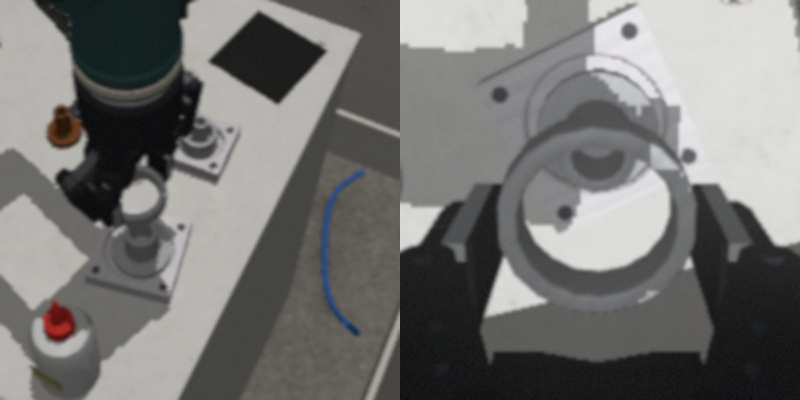

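>>> drive_tool --translation '[[0,0.06,0],[0,0.13,0],[0,0.18,0],[0,0.22,0],[0,0.26,0],[0,0.3,0],[0,0.33,0],[0,0.344,0],[0,0.344,0]]' --rot '[[0,0,0],[0,0,0],[0,0,0],[0,0,0],[0,0,0],[0,0,0],[0,0,0],[0,0,0],[0,0,0]]' --grip '[-1,-1,-1,-1,-1,-1,-1,-1,-1]'

```text
time_s: 20.33
eef_pos: [0.5945, -0.0064, 0.0191]
ee_rot: [0.708, -0.706, -0.0, -0.001]
force: [-2.3, 1.5, 4.6]
finger_gap: 0.603
```

>>> drive_tool --translation '[[0,0,0],[0,0,0],[0,0,0],[0,0,0],[0,0,0],[0,-0.1,0],[0,-0.24,0],[0,-0.4,0],[-0.06,-0.5,0.06],[-0.14,-0.56,0.16],[-0.2,-0.6,0.24],[-0.2,-0.6,0.25],[-0.2,-0.6,0.25]]' --rot '[[0,0,0],[0,0,0],[0,0,0],[0,0,0],[0,0,0],[0,0,0],[0,0,0],[0,0,0],[0,0,0],[0,0,0],[0,0,0],[0,0,0],[0,0,0]]' --grip '[0.5,1,1,1,1,1,1,1,1,1,1,1,1]'

```text
time_s: 21.42
eef_pos: [0.5442, 0.0567, 0.1687]
ee_rot: [0.708, -0.707, -0.002, -0.001]
force: [0.4, -0.9, -0.0]
finger_gap: 0.999
```

Run:
```python
from h import *
s=st(); a=cam("side")["color"]; b=cam("wrist")["color"]
cv2.imwrite("pics/s8.png",np.hstack([cv2.resize(a[170:330,200:360],(400,400),interpolation=cv2.INTER_CUBIC),cv2.resize(b[110:250,150:290+60][:, :140+0] if 0 else b[90:290,140:340],(400,400),interpolation=cv2.INTER_CUBIC)]))
```

```text
t 21.42 [0.5442 0.0567 0.1687] F [ 0.4 -0.9 -0. ] gap 0.999 q [-1.000e-03  9.900e-02  1.483e+00  1.000e-03  1.557e+00 -1.573e+00]
```

View pics/s8.png

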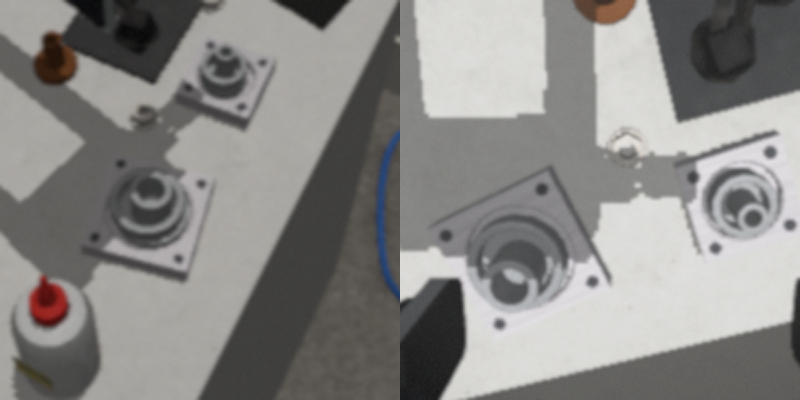

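Both rings lie around their barrels. I'll take one last enlarged side crop to check that they're flat and fully seated.

Run:
```python
from h import *
c=cam("side"); a=c["color"]; k=7
im=np.hstack([cv2.resize(a[225:285,230:287],None,fx=k,fy=k,interpolation=cv2.INTER_CUBIC),cv2.resize(a[170:230,268:324],None,fx=k,fy=k,interpolation=cv2.INTER_CUBIC)])
th=np.linspace(0,2*np.pi,60)
for (x,y,r,u0,v0,dx) in [(.5943,-.0070,.027,230,225,0),(.5603,.1178,.018,268,170,57*k)]:
    for z,col in((.032,(0,0,255)),(.050,(0,200,0))):
        rr=r if z<.04 else (.015 if r>.02 else .008)
        for t in th[::2]:
            p=proj(c,(x+rr*np.cos(t),y+rr*np.sin(t),z)); cv2.circle(im,(int((p[0]-u0+.5)*k+dx),int((p[1]-v0+.5)*k)),1,col,-1)
print(im.shape); cv2.imwrite("pics/s9.png",im)
```

```text
(420, 791, 3)
```

View pics/s9.png

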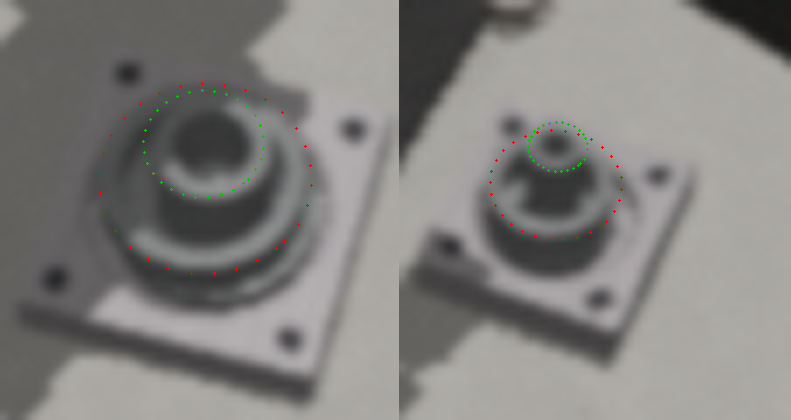

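The overlays for fully seated parts match the image: ring tops at 32 mm and barrel tops at 50 mm, within about 1–2 mm. Both rings are level. I'm handing in.

```bash
python3 -c "
from h import *
st(); print(env.job_done())"
```

```text
t 21.57 [0.544  0.055  0.1663] F [ 0.1  0.1 -0.4] gap 0.998 q [-4.000e-03  1.020e-01  1.483e+00  1.000e-03  1.557e+00 -1.573e+00]
the job is handed in; nothing more can be done
None
```

The bushes are swapped and each now has its own ring on its flange; I handed the job in at 21.6 s. I parked the large bush on the mat, moved the small bush to the small nest and then the large bush to the large nest. The small ring went on next, with the tool leaned 6° to clear the shelf edge, then the large ring.

- **Seating:** in the last side view, outlines drawn for fully seated parts (ring tops at 32 mm, barrel tops at 50 mm) matched the image to about 1–2 mm. Both rings looked level.
- **Surroundings:** the oil bottle was still standing in the last wide view, and the gripper was open and clear of everything. The wrist force readings I saw stayed at about 6 N or less.
- **Disagreement:** measured tool positions sometimes differed from the commanded ones by 1–5 mm, once about 10 mm in height, mostly just after moves. I took this as settling. The grasps and placings were unaffected, and no check failed.

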